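# Clear a care-alert unit through its push-latch cover

### The arm

A 6-joint arm with a two-finger parallel gripper is mounted at the origin on the work surface. World frame = base frame: x ahead of the robot, y to its left, z up, the work surface at z = 0. Lengths are in m, angles in rad, forces in N, time in s.
With the tool pointing down it reaches from about 0.425 to 0.95 m from the base axis. Payload 14.7 kg.
Tool frame: the origin (TCP) lies at the very end of the fingers, on their centre line; the grasp point (between the pads) lies 19 mm behind it (r.grip_depth is the x of the grasp point in the tool frame, in m); x points along the fingers, y is the direction in which the jaws open and shut, and the axes are right-handed (so a half turn about x gives the same grasp; the last joint's range is limited). The gripper opens to 85 mm and grips with 20 to 120 N. Pads are 22 mm wide; open, the fingers measure 114 mm over their backs; the gripper's body (76 mm by 85 mm) begins 54 mm behind the grasp point. The pads swing forward as they close: fully open they stand 13 mm farther back than shut.
Start: joints at [-1.354, 0.48, 1.596, -0, 1.065, -0.047], TCP at [0.17, -0.628, 0.2] pointing down, gripper open.
Joint ranges: [-2.75, 2.75], [-0.82, 2.05], [0.23, 2.67], [-1.56, 4.7], [0.09, 2.69], [-2.92, 2.92]. Speed limits (rad/s): [1.89, 1.89, 2.39, 3.01, 3.01, 3.01].

### API

Orientations are given as a unit quaternion [x, y, z, w].
In Python, from station import monitor, cams, job, r gives the robot as it stands.
- The arm moves only by the tool send_rows, never from a script. Its argument "plan" is text: rows parted by semicolons, each of 6 numbers parted by spaces: the shift along the tool's x, y, z normalised to -1 to 1, where 1 is 0.5 m, then the turn, a rotation vector about the tool's x, y, z normalised to -1 to 1, where 1 is 60 degrees. In form: tx ty tz ax ay az; .... A call has exactly 5 rows; each row shifts and turns the commanded pose from where the row before left it, along the tool's axes as they then stand; what a row does not reach is not made up. A row lasts 1/12 s, in which the tool goes at most 41.7 mm and 7.16 degrees, less where a joint would pass 70% of its speed; a pose out of reach is approached as far as the arm can. A call with a number of a shift or a turn outside -1 to 1 is refused whole. A call with a gripper value outside its range is refused whole. "gripper" is the opening, from -1 (shut) to 1 (fully open), set as the call begins (left out, the last holds). The fingers move at their own pace and stop on an object; "force" is the grip in N (left out, the last holds). Time passes only in rows, so rows that do not move let the fingers close, or fill a call up. It gives the time, the measured TCP pose, the force and the opening at its end, in the units of the state.
- monitor.read_state(): the state, without advancing time (a new reading comes with each control period).
- cams.snapshot(name): name is "scene" or "top"; returns the picture (480x640x3 uint8, red, green, blue); there is no depth.
- cams.camera_model(name): a dict with "fx", "fy", "cx", "cy" (pixels), "D" ([k1, k2, p1, p2, k3] as OpenCV has them; the pictures are not rectified), "rvec" (rotation vector, rad) and "tvec" (3), from world to camera coordinates, as OpenCV has them. Camera axes: x right, y down, z forward; pixel columns grow to the right and rows downward; lengths in m; the calibration is good to about 2 mm. A picture is of the moment at which its call begins. camera_model takes no time and is no camera call.
- job.finish_job(): hands the job in, once; it reports no verdict.
The state is a dict: "time": time; "joints": joint angles; "joint_vel": joint speeds; "joint_efforts": joint torques, N m; "position": TCP position; "tcp_rot": TCP orientation; "wrist_force": force on the tool from outside, world axes, zero at the start; "moment": the same for the moment, N m; "width": finger opening in m.
Only numpy, scipy, OpenCV 4.12 (cv2) and the standard library are available. Lean on these libraries where they do the work, as an engineer would, in place of code of your own. Each camera call takes 0.05 s, during which the arm holds its last target. There are 200 camera calls.

### The job

The alert unit on the desk has raised a false alarm. Press its blue cover so that it pops open, press the green reset button underneath all the way down and let it come back up, then press the cover shut again so that it stays latched. Do not press the red call button, and do not pick up or push aside the other things on and around the desk.

Things in the scene. Friction and masses are not known exactly. Their poses are not given: they have to be found in the camera images.
- alert_unit: white desktop care-alert unit, 160 mm deep (its x) x 220 wide (its y) x 60 high, fixed. Origin: centre of its underside; x to its rear, y to its left seen from its front, z up; front roughly towards the robot. A well in its top, x -62 to 7 mm, y -63 to 63 mm, floor at z = 22 mm, lies under the blue cover; behind it a flat rear deck at z = 60 mm.
- cover (a joint): angle (rad) of the blue push-latch cover: 0 shut, latched (the start); 1.2 fully popped open, leaning to the rear; -0.06 hard stop, pressed in. Pressing it in to the stop (4 mm at the free edge, 3 to 6 N on the press mark) and letting go makes a spring open it in about 1 s; pressing the fully open cover down to the stop and letting go latches it. Let go before the stop, it springs back.
- cover_press (a point): press mark: white bar on the outer face of the blue cover, middle of the front (free) edge; moves with the cover. Cover: plate 65 mm from hinge to free edge, 120 mm wide, 5 mm thick; this point is 52 mm from the hinge. When shut its axes are those of the unit; z is the outer face's outward normal.
- cover_hinge (a point): middle of the cover's hinge axis, fixed in the unit's frame at x = 5 mm, y = 0, z = 57.5 mm; axis along the unit's y. Shut, the cover reaches from here to the front (-x), its outer face 3 mm above this point; fully open its free edge is 24 mm in front of and 61 mm above it.
- reset_top (a point): centre of the top of the green reset button, a round cap 20 mm in diameter in a grey housing 36 mm across, in the well under the cover: 40 mm in front of the unit's centre, 26 mm to its left or its right (it varies). Its top is 22 mm above the well floor, 16 mm below the unit's top.
- reset (a joint): travel (m) of the green reset button: 0 up, 0.006 fully down (stop), which takes about 4 N; it springs back by itself
- call_top (a point): centre of the top of the red call button, the same size as the green one, on the other side of the well, 52 mm from it
- call (a joint): travel (m) of the red call button: 0 up, 0.006 fully down
- brown_mug: brown stoneware mug, 80 mm across, 88 mm high, its handle on its +y side; loose; origin at the centre of its underside
- purple_tin: round purple lidded tin, 100 mm across, 56 mm high; loose; origin at the centre of its underside
- orange_jar: clear jar with an orange cap, 68 mm across, 75 mm high; loose; origin at the centre of its underside
- glue_bottle: yellow glue bottle with a red cap, 40 mm across, 115 mm high; loose; origin at the centre of its underside
- pill_tub: small amber tub with a white cap, 30 mm across, 42 mm high, standing on the rear deck of the alert unit, to the left; loose; origin at the centre of its underside
- calculator: black pocket calculator lying flat, 130 x 78 x 12 mm; loose; origin at the centre of its underside
- remote: black remote control lying flat, 160 x 45 x 18 mm; loose; origin at the centre of its underside
Things that resemble listed ones, but are neither listed nor needed, are in the scene too. Leave any turquoise look-alike of the calculator alone. Several things look just like the brown_mug: the one meant starts farthest from the robot's base.

How it is judged:
By the outcome, as a careful person would: the job done as asked, in the order asked, and still so for the second after the job is handed in, with the robot touching nothing.
It also fails if it takes over 51 s, if anything falls off the work surface, if the arm or the gripper's body presses on something with over 40 N, if the wrist force passes 120 N, or if a joint passes its speed limit or range.

## Working session

There is one attempt and no reset: what is moved stays moved. The work goes in short steps, Python scripts to look and compute and a tool call to move; the robot and the scene stay as the last step left them, time stands still between calls to the robot, and variables do not carry over. Pictures are saved under pics/ and viewed, about 8 in all and at most 12, crops included, and the job is handed in when it is done.

Besides the shell and the picture viewer there is one more tool, called after "Request:" as a command line: name --argument value ..., lists and objects as JSON in quotes. send_rows: Moves the arm, as the interface text tells. Its arguments: {"type":"object","properties":{"plan":{"type":"string"},"gripper":{"type":"number"},"force":{"type":"number"}},"required":["plan"]}

```bash
mkdir -p pics; ls; python3 - <<'E'
from station import monitor,cams,job,r
import cv2
for n in("scene","top"):
    cv2.imwrite(f"pics/{n}0.png",cams.snapshot(n)[:,:,::-1]); print(cams.camera_model(n))
s=monitor.read_state();print(s)
E
```

```text
pics
{'fx': 491.47690471344805, 'fy': 491.47690471344805, 'cx': 316.3611651556425, 'cy': 243.26387980382012, 'D': array([-0.08604439,  0.        ,  0.        ,  0.        ,  0.        ]), 'rvec': array([ 1.42570925,  1.82945348, -0.98143172]), 'tvec': array([ 0.19467293, -0.20645707,  1.88417241])}
{'fx': 569.7230883336151, 'fy': 569.7230883336151, 'cx': 312.8854272579394, 'cy': 229.95832584086185, 'D': array([-0.14956846,  0.        ,  0.        ,  0.        ,  0.        ]), 'rvec': array([ 2.17373547, -2.14025631,  0.10773141]), 'tvec': array([-0.08297021,  0.51755381,  1.79568352])}
{'time': 0.1, 'joints': array([-1.35361675e+00,  4.80758136e-01,  1.59680104e+00,  1.00149077e-05,
        1.06509662e+00, -4.65980691e-02]), 'joint_vel': array([ 0.00137947, -0.00035853,  0.001158  ,  0.00132258, -0.00189441,
       -0.00060679]), 'joint_efforts': array([-4.09152562e-04, -9.52256083e+01, -4.31038857e+01, -2.25259828e-04,
        5.10662037e-03,  2.61198466e-05]), 'position': array([ 0.16941385, -0.62712522,  0.19924738]), 'tcp_rot': array([-0.70093694, -0.09336241,  0.70099481, -0.09261286]), 'wrist_force': array([ 0.99478914, -1.08332143,  0.05168116]), 'moment': array([-0.01655834,  0.00668243,  0.02029279]), 'width': 0.085192701771497}
```

View pics/scene0.png

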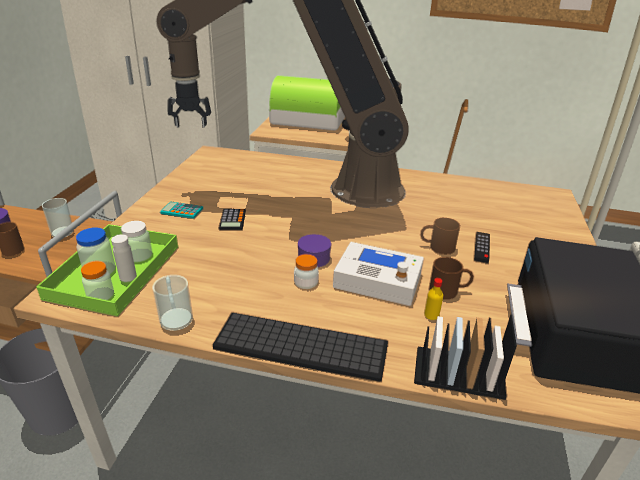

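View pics/top0.png

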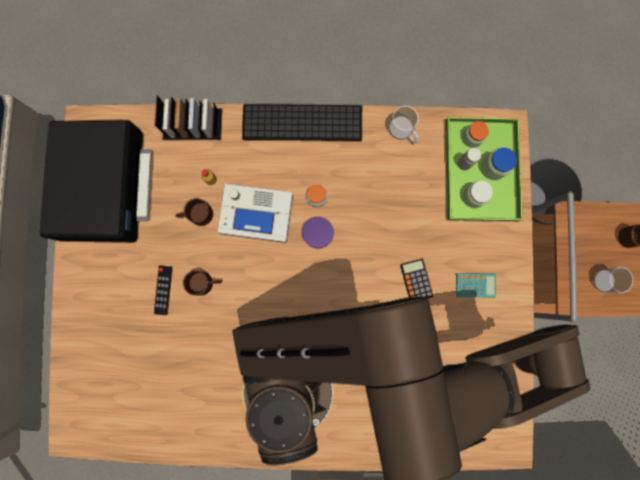

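```bash
cat > h.py <<'E'
from station import monitor,cams,job,r
import cv2,numpy as np
from scipy.spatial.transform import Rotation as R
def ray(n,uv):
    m=cams.camera_model(n);K=np.array([[m['fx'],0,m['cx']],[0,m['fy'],m['cy']],[0,0,1]])
    p=cv2.undistortPoints(np.float64(uv).reshape(-1,1,2),K,m['D']).reshape(-1,2)
    Rm=cv2.Rodrigues(m['rvec'])[0];d=np.c_[p,np.ones(len(p))]@Rm
    return -Rm.T@m['tvec'],d
def on(n,uv,z):
    c,d=ray(n,uv);return c+d*((z-c[2])/d[:,2])[:,None]
def proj(n,P):
    m=cams.camera_model(n);K=np.array([[m['fx'],0,m['cx']],[0,m['fy'],m['cy']],[0,0,1]])
    return cv2.projectPoints(np.float64(P).reshape(-1,1,3),m['rvec'],m['tvec'],K,m['D'])[0].reshape(-1,2)
def blob(mask,box):
    x0,y0,x1,y1=box;k=np.zeros_like(mask);k[y0:y1,x0:x1]=mask[y0:y1,x0:x1]
    c,_=cv2.findContours(k,cv2.RETR_EXTERNAL,cv2.CHAIN_APPROX_NONE);return max(c,key=cv2.contourArea)
E
python3 - <<'E'
from h import *
for n,box in(("top",(205,170,305,255)),("scene",(325,230,435,310))):
    im=cv2.cvtColor(cv2.imread(f"pics/{n}0.png"),cv2.COLOR_BGR2HSV)
    b=blob(cv2.inRange(im,(100,120,60),(130,255,255)),box); P=on(n,b.reshape(-1,2),.0605)[:,:2]
    rc=cv2.minAreaRect(np.float32(P*1000));print(n,'blue',rc, cv2.contourArea(b))
    w=blob(cv2.inRange(im,(0,0,150),(180,50,255)),box); P=on(n,w.reshape(-1,2),.060)[:,:2]
    print('white',cv2.minAreaRect(np.float32(P*1000)))
    x0,y0,x1,y1=box
    cv2.imwrite(f"pics/{n}c.png",cv2.resize(cv2.imread(f"pics/{n}0.png")[y0:y1,x0:x1],None,fx=5,fy=5,interpolation=cv2.INTER_CUBIC))
a=cv2.imread("pics/topc.png");b=cv2.imread("pics/scenec.png");h=max(a.shape[0],b.shape[0])
cv2.imwrite("pics/c1.png",cv2.resize(np.hstack([cv2.copyMakeBorder(i,0,h-i.shape[0],0,0,0) for i in(a,b)]),None,fx=.75,fy=.75))
E
```

```text
top blue ((542.7406616210938, 113.79967498779297), (117.81338500976562, 61.35369110107422), 83.25669860839844) 571.5
white ((568.86572265625, 109.75343322753906), (219.06007385253906, 159.70191955566406), 83.4104995727539)
scene blue ((544.366455078125, 117.04358673095703), (117.85208892822266, 63.71731185913086), 82.92753601074219) 395.5
white ((607.9891967773438, 112.53964233398438), (222.21998596191406, 229.1070556640625), 83.42401123046875)
```

View pics/c1.png

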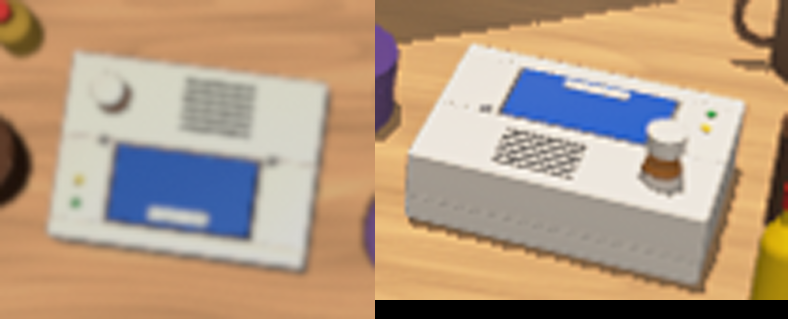

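Seen: a single alert unit with a blue cover, top view centre about (255,213) and cover mark about (250,228). Nothing else has a blue cover: the blue jar lid is at (503,162) and the keyboard at (303,122). The pill tub stands on the left rear deck. The measured unit origin is about (0.570, 0.1115), yaw about -6.6°.

```bash
cat >> h.py <<'E'
YAW=np.radians(-6.65);O=np.array([.570,.1115,0]);U=R.from_euler('z',YAW)
def W(x,y,z): return O+U.apply(np.array([x,y,z])/1000)
def tool(tilt,flip=1):  # tool x down, leaning (body) to unit front by tilt deg; tool y = flip*unit y
    t=np.radians(tilt);x=np.array([np.sin(t),0,-np.cos(t)]);y=np.array([0,flip,0.])
    return U*R.from_matrix(np.c_[x,y,np.cross(x,y)])
def plan(wps,start=None):
    s=monitor.read_state();p,q=start or (np.array(s['position']),R.from_quat(s['tcp_rot']))
    rows=[]
    for P,Q,n in wps:
        Q=Q or q
        a=(q.inv()*Q).as_rotvec(); n=max(n,int(np.ceil(np.linalg.norm(P-p)/.0415)),int(np.ceil(np.degrees(np.linalg.norm(a))/7.1)))
        p0=p
        for i in range(n):
            t=q.inv().apply(p0+(P-p0)*(i+1)/n-p)/.5; t=np.round(t,3);v=np.round(a/n/np.radians(60),3)
            rows.append(' '.join(f'{k+0:g}' for k in [*t,*v])); p=p+q.apply(t*.5);q=q*R.from_rotvec(v*np.radians(60))
    while len(rows)%5: rows.append('0 0 0 0 0 0')
    for i in range(0,len(rows),5): print('; '.join(rows[i:i+5]))
    print('end',p.round(4),'in unit',(U.inv().apply(p-O)*1000).round(1),q.as_quat().round(3))
E
python3 - <<'E'
from h import *
q=R.from_quat(monitor.read_state()['tcp_rot']);print(q.as_matrix().round(2))
f=1 if q.as_matrix()[:,1]@U.as_matrix()[:,1]>0 else -1
print(f,np.degrees((q.inv()*tool(0,1)).as_rotvec()),np.degrees((q.inv()*tool(0,-1)).as_rotvec()))
print(W(-47,0,60.5))
plan([(np.array([.42,-.40,.22]),None,0),(W(-47,0,160),None,0)])
E
```

```text
[[-0.    0.26 -0.97]
 [ 0.   -0.97 -0.26]
 [-1.   -0.   -0.  ]]
-1 [-1.58236912e+02 -8.48768089e-02  1.15357962e-02] [2.17630655e+01 8.25327720e-03 6.07250529e-02]
[0.52331621 0.11694279 0.0605    ]
-0.005 -0.034 -0.067 0 0 0; -0.004 -0.034 -0.067 0 0 0; -0.005 -0.035 -0.067 0 0 0; -0.004 -0.034 -0.067 0 0 0; -0.005 -0.034 -0.067 0 0 0
-0.004 -0.034 -0.067 0 0 0; -0.005 -0.034 -0.066 0 0 0; -0.005 -0.035 -0.067 0 0 0; -0.004 -0.034 -0.067 0 0 0; 0.009 -0.073 -0.036 0 0 0
0.01 -0.072 -0.036 0 0 0; 0.009 -0.073 -0.036 0 0 0; 0.009 -0.072 -0.036 0 0 0; 0.009 -0.073 -0.037 0 0 0; 0.01 -0.073 -0.036 0 0 0
0.009 -0.072 -0.036 0 0 0; 0.009 -0.073 -0.036 0 0 0; 0.01 -0.073 -0.036 0 0 0; 0.009 -0.072 -0.036 0 0 0; 0.009 -0.073 -0.036 0 0 0
0.01 -0.072 -0.036 0 0 0; 0.009 -0.073 -0.036 0 0 0; 0 0 0 0 0 0; 0 0 0 0 0 0; 0 0 0 0 0 0
end [0.5232 0.1169 0.1599] in unit [-4.710e+01 -1.000e-01  1.599e+02] [-0.701 -0.093  0.701 -0.093]
```

Request:
send_rows --plan "-0.005 -0.034 -0.067 0 0 0; -0.004 -0.034 -0.067 0 0 0; -0.005 -0.035 -0.067 0 0 0; -0.004 -0.034 -0.067 0 0 0; -0.005 -0.034 -0.067 0 0 0" --gripper -1

```text
time: 0.52
position: [0.3097, -0.4997, 0.211]
tcp_rot: [-0.701, -0.093, 0.701, -0.093]
wrist_force: [0.6, -1.0, -0.4]
width: 0.0253
```

Request:
send_rows --plan "-0.004 -0.034 -0.067 0 0 0; -0.005 -0.034 -0.066 0 0 0; -0.005 -0.035 -0.067 0 0 0; -0.004 -0.034 -0.067 0 0 0; 0.009 -0.073 -0.036 0 0 0"

```text
time: 0.93
position: [0.4318, -0.3611, 0.2167]
tcp_rot: [0.702, 0.092, -0.7, 0.094]
wrist_force: [-0.1, 0.2, 0.4]
width: 0.0002
```

Request:
send_rows --plan "0.01 -0.072 -0.036 0 0 0; 0.009 -0.073 -0.036 0 0 0; 0.009 -0.072 -0.036 0 0 0; 0.009 -0.073 -0.037 0 0 0; 0.01 -0.073 -0.036 0 0 0"

```text
time: 1.35
position: [0.4677, -0.1597, 0.1921]
tcp_rot: [0.701, 0.093, -0.701, 0.093]
wrist_force: [1.5, -0.3, -0.3]
width: 0.0
```

Request:
send_rows --plan "0.009 -0.072 -0.036 0 0 0; 0.009 -0.073 -0.036 0 0 0; 0.01 -0.073 -0.036 0 0 0; 0.009 -0.072 -0.036 0 0 0; 0.009 -0.073 -0.036 0 0 0"

```text
time: 1.77
position: [0.5072, 0.0391, 0.169]
tcp_rot: [-0.701, -0.093, 0.701, -0.093]
wrist_force: [1.9, -0.9, 0.4]
width: 0.0001
```

Request:
send_rows --plan "0.01 -0.072 -0.036 0 0 0; 0.009 -0.073 -0.036 0.091 0 0; 0 0 0 0.091 0 0; 0 0 0 0.091 0 0; 0 0 0 0.091 0 0"

```text
time: 2.18
position: [0.5229, 0.1175, 0.1593]
tcp_rot: [-0.706, 0.043, 0.706, 0.042]
wrist_force: [-0.1, -0.7, 0.2]
width: 0.0002
```

Request:
send_rows --plan "0.058 0 0 0 0 0; 0.058 0 0 0 0 0; 0.05 0 0 0 0 0; 0.008 0 0 0 0 0; 0 0 0 0 0 0"

```text
time: 2.6
position: [0.5219, 0.1163, 0.0715]
tcp_rot: [-0.705, 0.042, 0.707, 0.041]
wrist_force: [-0.1, 1.1, 1.5]
width: -0.0001
```

```bash
python3 - <<'E'
from h import *
s=monitor.read_state();p=s['position'];print(p,(U.inv().apply(p-O)*1000).round(1),s['wrist_force'].round(1))
im=cams.snapshot("scene")[:,:,::-1];b=cams.snapshot("top")[:,:,::-1]
a=cv2.resize(im[190:310,325:435],None,fx=4,fy=4,interpolation=cv2.INTER_CUBIC);b=cv2.resize(b[160:280,205:295],None,fx=4,fy=4,interpolation=cv2.INTER_CUBIC)
cv2.imwrite("pics/d1.png",np.hstack([a,b]));print(proj("scene",p),proj("scene",W(-47,0,60.5)))
E
```

```text
[0.52192016 0.11625355 0.07153665] [-48.3  -0.8  71.5] [-0.1  1.1  1.5]
[[382.75837236 250.36840376]] [[382.56516937 253.89673779]]
```

View pics/d1.png

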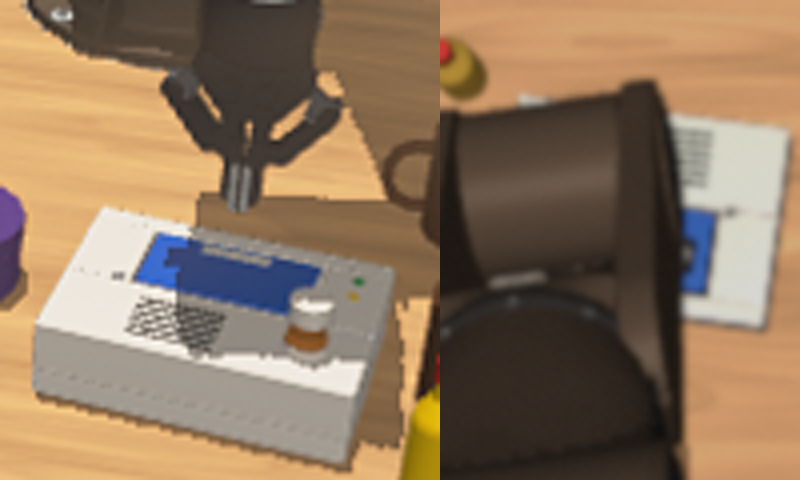

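The tip shows at about (385,242), about 8 px above the projected TCP (383,250), while the mark sits where expected at (384,253). I'll go down gently while watching the force.

Request:
send_rows --plan "0.004 0 0 0 0 0; 0.004 0 0 0 0 0; 0.004 0 0 0 0 0; 0.004 0 0 0 0 0; 0 0 0 0 0 0"

```text
time: 3.12
position: [0.5232, 0.1164, 0.0648]
tcp_rot: [0.706, -0.041, -0.706, -0.042]
wrist_force: [-0.3, 0.3, 0.1]
width: -0.0002
```

```bash
python3 - <<'E'
from h import *
s=monitor.read_state();p=s['position'];print(p,(U.inv().apply(p-O)*1000).round(1),s['wrist_force'].round(1))
im=cams.snapshot("scene")[:,:,::-1]
cv2.imwrite("pics/d2.png",cv2.resize(im[220:280,345:425],None,fx=9,fy=9,interpolation=cv2.INTER_NEAREST));print(proj("scene",p))
E
```

```text
[0.52321775 0.11644111 0.0647625 ] [-47.   -0.5  64.8] [-0.3  0.3  0.1]
[[382.53892862 252.60723289]]
```

View pics/d2.png

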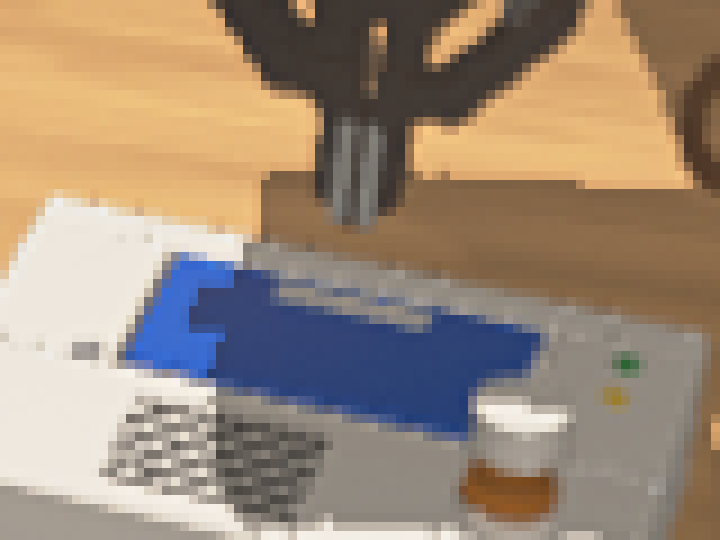

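Request:
send_rows --plan "0.003 0 0 0 0 0; 0.003 0 0 0 0 0; 0.003 0 0 0 0 0; 0 0 0 0 0 0; 0 0 0 0 0 0"

```text
time: 3.58
position: [0.5231, 0.1165, 0.0602]
tcp_rot: [-0.706, 0.042, 0.706, 0.041]
wrist_force: [0.6, 0.6, 0.5]
width: 0.0
```

Request:
send_rows --plan "0.002 0 0 0 0 0; 0.002 0 0 0 0 0; 0 0 0 0 0 0; 0 0 0 0 0 0; 0 0 0 0 0 0"

```text
time: 4.0
position: [0.5233, 0.1165, 0.0583]
tcp_rot: [-0.706, 0.041, 0.706, 0.041]
wrist_force: [0.6, -0.1, 1.3]
width: -0.0002
```

Request:
send_rows --plan "0.002 0 0 0 0 0; 0.002 0 0 0 0 0; 0 0 0 0 0 0; 0 0 0 0 0 0; 0 0 0 0 0 0"

```text
time: 4.42
position: [0.5232, 0.1165, 0.0563]
tcp_rot: [-0.706, 0.041, 0.706, 0.041]
wrist_force: [-1.0, 0.5, -0.5]
width: -0.0
```

Request:
send_rows --plan "0.004 0 0 0 0 0; 0.004 0 0 0 0 0; 0 0 0 0 0 0; 0 0 0 0 0 0; 0 0 0 0 0 0"

```text
time: 4.83
position: [0.5232, 0.1165, 0.0523]
tcp_rot: [-0.706, 0.041, 0.706, 0.041]
wrist_force: [-0.5, 1.2, -0.1]
width: -0.0004
```

Request:
send_rows --plan "0.004 0 0 0 0 0; 0.004 0 0 0 0 0; 0 0 0 0 0 0; 0 0 0 0 0 0; 0 0 0 0 0 0"

```text
time: 5.25
position: [0.5232, 0.1165, 0.0482]
tcp_rot: [-0.706, 0.041, 0.706, 0.041]
wrist_force: [-0.1, -0.5, -0.3]
width: -0.0003
```

```bash
python3 - <<'E'
from h import *
s=monitor.read_state();p=s['position'];print(p,(U.inv().apply(p-O)*1000).round(1),s['wrist_force'].round(1))
im=cams.snapshot("scene")[:,:,::-1]
cv2.imwrite("pics/d3.png",cv2.resize(im[220:280,345:425],None,fx=9,fy=9,interpolation=cv2.INTER_NEAREST));print(proj("scene",p),proj("scene",p+[0,0,.02]),proj("scene",p+[-.02,0,0]))
E
```

```text
[0.52321901 0.11647519 0.04824993] [-47.   -0.5  48.2] [-0.1 -0.5 -0.3]
[[381.99329538 257.40981493]] [[382.66927642 251.58751854]] [[382.82891619 253.67407777]]
```

View pics/d3.png

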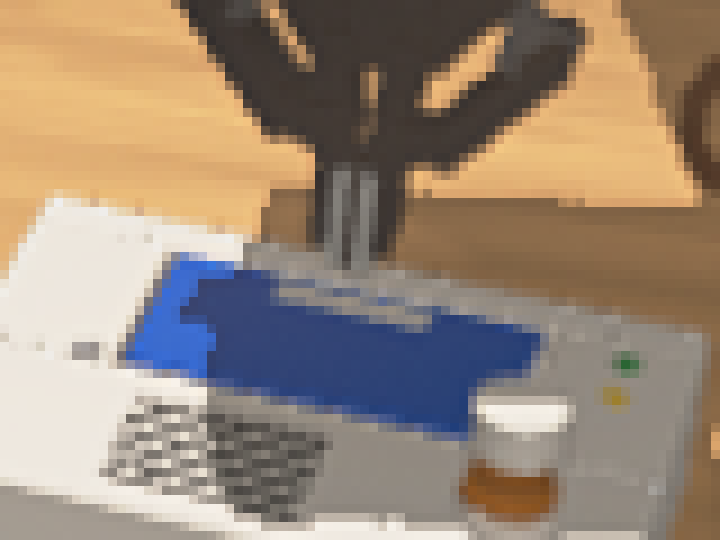

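The tip is now at about (384,250), in front of the mark at (384,253.7) and not hidden by the unit, so it is still above the unit's top. I'll keep going down slowly.

Request:
send_rows --plan "0.003 0 0 0 0 0; 0.003 0 0 0 0 0; 0 0 0 0 0 0; 0 0 0 0 0 0; 0 0 0 0 0 0"

```text
time: 5.72
position: [0.5233, 0.1165, 0.0453]
tcp_rot: [0.706, -0.041, -0.706, -0.041]
wrist_force: [0.6, -0.2, 0.2]
width: 0.0001
```

Request:
send_rows --plan "0.003 0 0 0 0 0; 0.003 0 0 0 0 0; 0 0 0 0 0 0; 0 0 0 0 0 0; 0 0 0 0 0 0"

```text
time: 6.13
position: [0.5232, 0.1165, 0.0423]
tcp_rot: [-0.706, 0.041, 0.706, 0.041]
wrist_force: [0.5, 0.5, 0.3]
width: 0.0
```

```bash
python3 - <<'E'
from h import *
s=monitor.read_state();p=s['position'];print(p,s['wrist_force'].round(1),s['moment'].round(2),r.grip_depth)
im=cams.snapshot("scene")[:,:,::-1];t=cams.snapshot("top")[:,:,::-1]
print(proj("top",[[0,0,0],[.1,0,0],[0,.1,0]]).round(1),proj("scene",[0,0,0]).round(1),proj("scene",p))
a=cv2.resize(im[220:280,345:425],None,fx=6,fy=6,interpolation=cv2.INTER_NEAREST)
b=im[60:300,280:440].copy()
cv2.imwrite("pics/d4.png",np.hstack([a,cv2.resize(b,(240,360))]))
E
```

```text
[0.52324662 0.11647337 0.04226855] [0.5 0.5 0.3] [ 0.03 -0.03  0.01] -0.0187
[[286.9 392.1]
 [287.4 360.7]
 [255.7 391.3]] [[367.  189.5]] [[381.79102505 259.13887719]]
```

View pics/d4.png

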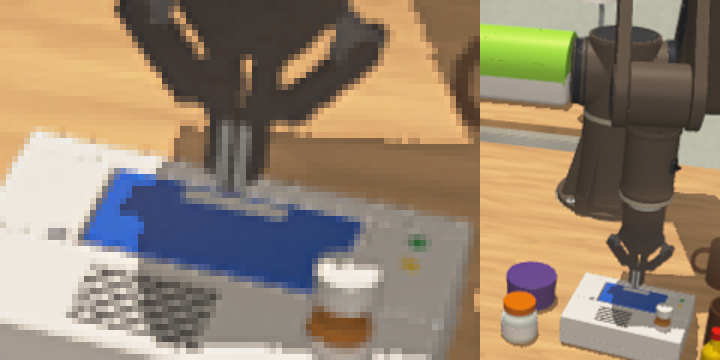

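Request:
send_rows --plan "0.002 0 0 0 0 0; 0.002 0 0 0 0 0; 0 0 0 0 0 0; 0 0 0 0 0 0; 0 0 0 0 0 0"

```text
time: 6.65
position: [0.5232, 0.1165, 0.0403]
tcp_rot: [-0.706, 0.041, 0.706, 0.041]
wrist_force: [-0.5, 0.8, 0.3]
width: 0.0003
```

Request:
send_rows --plan "0.002 0 0 0 0 0; 0.002 0 0 0 0 0; 0 0 0 0 0 0; 0 0 0 0 0 0; 0 0 0 0 0 0"

```text
time: 7.07
position: [0.5233, 0.1165, 0.0383]
tcp_rot: [0.706, -0.041, -0.706, -0.042]
wrist_force: [0.5, 0.2, 0.7]
width: -0.0001
```

Request:
send_rows --plan "0.002 0 0 0 0 0; 0.002 0 0 0 0 0; 0 0 0 0 0 0; 0 0 0 0 0 0; 0 0 0 0 0 0"

```text
time: 7.48
position: [0.5232, 0.1165, 0.0363]
tcp_rot: [-0.706, 0.041, 0.706, 0.041]
wrist_force: [-0.0, -0.0, 0.0]
width: 0.0002
```

Request:
send_rows --plan "0.002 0 0 0 0 0; 0.002 0 0 0 0 0; 0 0 0 0 0 0; 0 0 0 0 0 0; 0 0 0 0 0 0"

```text
time: 7.9
position: [0.5232, 0.1165, 0.0343]
tcp_rot: [-0.706, 0.041, 0.706, 0.041]
wrist_force: [-0.4, -0.3, 0.6]
width: -0.0002
```

Request:
send_rows --plan "0.002 0 0 0 0 0; 0.002 0 0 0 0 0; 0 0 0 0 0 0; 0 0 0 0 0 0; 0 0 0 0 0 0"

```text
time: 8.32
position: [0.5232, 0.1165, 0.0323]
tcp_rot: [-0.706, 0.041, 0.706, 0.041]
wrist_force: [0.2, -0.8, 0.3]
width: 0.0
```

Request:
send_rows --plan "0.002 0 0 0 0 0; 0.002 0 0 0 0 0; 0 0 0 0 0 0; 0 0 0 0 0 0; 0 0 0 0 0 0"

```text
time: 8.73
position: [0.5233, 0.1165, 0.0303]
tcp_rot: [-0.706, 0.041, 0.706, 0.041]
wrist_force: [0.4, -0.5, 0.2]
width: 0.0004
```

```bash
python3 - <<'E'
from h import *
s=monitor.read_state();p=s['position']
im=cams.snapshot("scene")[:,:,::-1];print(proj("scene",p))
cv2.imwrite("pics/d5.png",cv2.resize(im[225:275,350:420],None,fx=11,fy=11,interpolation=cv2.INTER_NEAREST))
E
```

```text
[[381.39734658 262.57009223]]
```

View pics/d5.png

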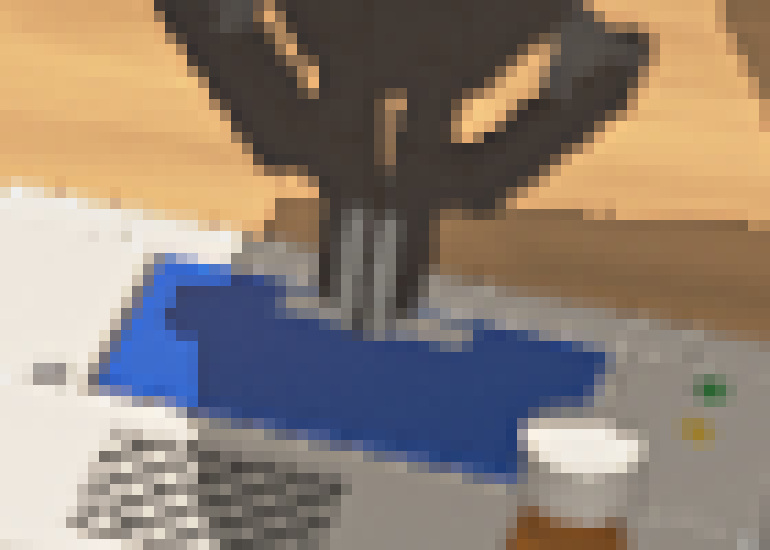

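The tip bottom edge is now at about (383.6,255.5), on the bar, and contact should come within 1–2 mm. The real fingertip is about 30 mm above the reported TCP.

Request:
send_rows --plan "0.001 0 0 0 0 0; 0.001 0 0 0 0 0; 0.001 0 0 0 0 0; 0 0 0 0 0 0; 0 0 0 0 0 0"

```text
time: 9.2
position: [0.5233, 0.1165, 0.0288]
tcp_rot: [0.706, -0.041, -0.706, -0.041]
wrist_force: [0.4, 0.7, 2.2]
width: -0.0
```

Request:
send_rows --plan "0.001 0 0 0 0 0; 0.001 0 0 0 0 0; 0.001 0 0 0 0 0; 0 0 0 0 0 0; 0 0 0 0 0 0"

```text
time: 9.62
position: [0.5232, 0.1165, 0.0273]
tcp_rot: [-0.706, 0.041, 0.706, 0.041]
wrist_force: [-0.5, 0.2, 2.3]
width: 0.0
```

Request:
send_rows --plan "0.001 0 0 0 0 0; 0.001 0 0 0 0 0; 0.001 0 0 0 0 0; 0 0 0 0 0 0; 0 0 0 0 0 0"

```text
time: 10.03
position: [0.5233, 0.1165, 0.0261]
tcp_rot: [0.706, -0.041, -0.706, -0.042]
wrist_force: [-2.4, -0.3, 11.7]
width: -0.0002
```

Request:
send_rows --plan "0.001 0 0 0 0 0; 0.001 0 0 0 0 0; 0 0 0 0 0 0; 0 0 0 0 0 0; 0 0 0 0 0 0"

```text
time: 10.45
position: [0.5233, 0.1165, 0.0258]
tcp_rot: [0.706, -0.041, -0.706, -0.042]
wrist_force: [-7.6, -1.4, 26.8]
width: -0.0001
```

Request:
send_rows --plan "-0.08 0 0 0 0 0; -0.08 0 0 0 0 0; -0.08 0 0.02 0 0 0; -0.05 0 0.06 0 0 0; 0 0 0.06 0 0 0"

```text
time: 10.87
position: [0.4565, 0.1252, 0.1743]
tcp_rot: [0.709, -0.041, -0.703, -0.042]
wrist_force: [0.8, 1.4, -0.5]
width: -0.0003
```

Request:
send_rows --plan "0 0 0.04 0 0 0; 0 0 0.03 0 0 0; 0 0 0 0 0 0; 0 0 0 0 0 0; 0 0 0 0 0 0"

```text
time: 11.28
position: [0.42, 0.1289, 0.1699]
tcp_rot: [0.706, -0.041, -0.706, -0.042]
wrist_force: [-0.6, 0.0, -0.1]
width: 0.0003
```

Request:
send_rows --plan "0 0 0 0 0 0; 0 0 0 0 0 0; 0 0 0 0 0 0; 0 0 0 0 0 0; 0 0 0 0 0 0"

```text
time: 11.7
position: [0.4191, 0.1287, 0.1697]
tcp_rot: [-0.706, 0.042, 0.706, 0.042]
wrist_force: [-0.2, -0.9, 0.2]
width: 0.0
```

```bash
python3 - <<'E'
from h import *
s=monitor.read_state();p=s['position'];print(p,(U.inv().apply(p-O)*1000).round(1),s['joints'].round(2))
im=cams.snapshot("scene")[:,:,::-1];t=cams.snapshot("top")[:,:,::-1]
for n,i,b in(("t",t,(205,170,305,255)),):
    pass
cv2.imwrite("pics/t6.png",t);cv2.imwrite("pics/s6.png",im)
a=cv2.resize(im[200:310,325:435],(440,440),interpolation=cv2.INTER_CUBIC);b=cv2.resize(t[170:260,205:295],(360,360),interpolation=cv2.INTER_CUBIC)
cv2.imwrite("pics/d6.png",np.hstack([a,cv2.copyMakeBorder(b,0,80,0,0,0)]))
for g in(26,-26): print(g,proj("scene",W(-40,g,44)).round(1),proj("top",W(-40,g,44)).round(1))
E
```

```text
[0.41912892 0.12870986 0.16966933] [-151.8   -0.4  169.7] [0.23 0.23 2.09 0.   0.82 1.92]
26 [[390.3 261.9]] [[244.9 223.9]]
-26 [[372.6 258. ]] [[261. 226.]]
```

View pics/d6.png

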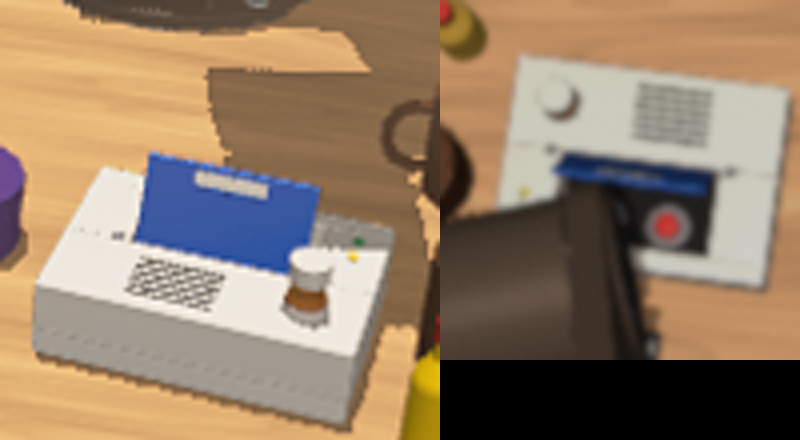

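Seen: the cover is open, and red is at top pixel (261.5,226.5). That matches my prediction for y=-26 within 0.5 px, so green is at y=+26. Next I need to know whether the 31 mm tip offset is along the tool axis or along world z, so I'll tilt the tool sideways and look.

Request:
send_rows --plan "-0.02 0 0 0 0 0.117; -0.02 0 0 0 0 0.117; 0 0 0 0 0 0.117; 0 0 0 0 0 0.117; 0 0 0 0 0 0.117"

```text
time: 12.22
position: [0.42, 0.1309, 0.19]
tcp_rot: [-0.662, 0.251, 0.685, -0.172]
wrist_force: [-0.4, 0.3, -1.2]
width: 0.0001
```

```bash
python3 - <<'E'
from h import *
s=monitor.read_state();p=s['position'];q=R.from_quat(s['tcp_rot']);x=q.apply([1,0,0]);print(p,x.round(3))
im=cams.snapshot("scene")[:,:,::-1].copy()
A=p-.031*x;B=p+[0,0,.031];L=[(p,(0,0,255)),(A,(0,255,0)),(B,(255,0,0)),(p-.08*x,(0,255,255))]
u,v=proj("scene",p).astype(int);x0,y0=u-60,v-60
c=cv2.resize(im[y0:y0+90,x0:x0+120],None,fx=6,fy=6,interpolation=cv2.INTER_NEAREST)
for P,k in L:
    a=proj("scene",P)[0];print(a);cv2.circle(c,tuple(int(z) for z in ((a-[x0,y0]+.5)*6)),4,k,2)
cv2.imwrite("pics/d7.png",c)
E
```

```text
[0.41995493 0.13088828 0.18997148] [-0.064 -0.567 -0.821]Traceback (most recent call last):
  File "<stdin>", line 5, in <module>
ValueError: not enough values to unpack (expected 2, got 1)
```

```bash
python3 - <<'E'
from h import *
s=monitor.read_state();p=s['position'];q=R.from_quat(s['tcp_rot']);x=q.apply([1,0,0])
im=cams.snapshot("scene")[:,:,::-1].copy()
A=p-.031*x;B=p+[0,0,.031];L=[(p,(0,0,255)),(A,(0,255,0)),(B,(255,0,0)),(p-.08*x,(0,255,255))]
u,v=proj("scene",p)[0].astype(int);x0,y0=u-60,v-60
c=cv2.resize(im[y0:y0+90,x0:x0+120],None,fx=6,fy=6,interpolation=cv2.INTER_NEAREST)
for P,k in L:
    a=proj("scene",P)[0];print(a);cv2.circle(c,tuple(int(z) for z in ((a-[x0,y0]+.5)*6)),4,k,2)
cv2.imwrite("pics/d7.png",c)
E
```

```text
[396.25568343 198.88993361]
[403.39990403 192.14224969]
[397.43597804 189.21966483]
[415.05208321 181.13203626]
```

View pics/d7.png

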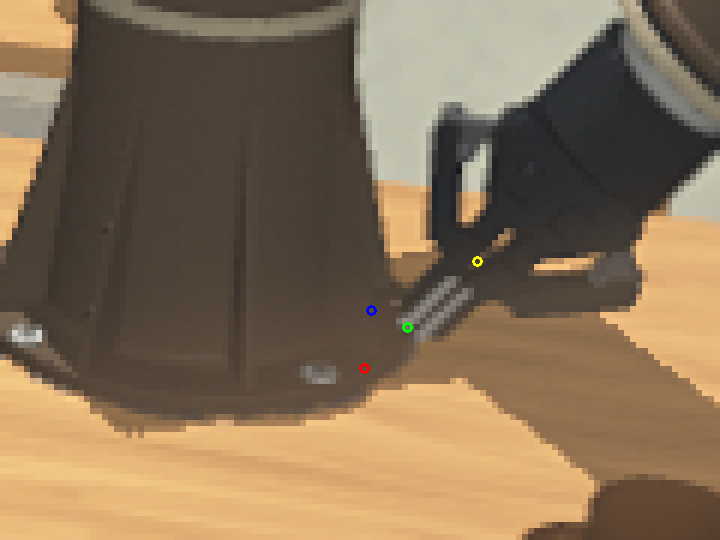

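The marker for the along-tool hypothesis (green, at pixel (403,192)) sits on the fingertip, so the real tip is TCP − 31 mm along tool x. Now I'll plan the green press with a 25° tilt.

```bash
cat >> h.py <<'E'
def T(x,y,z,tilt): q=tool(tilt,-1);return W(x,y,z)+q.apply([.031,0,0]),q
def where():
    s=monitor.read_state();q=R.from_quat(s['tcp_rot']);t=s['position']-q.apply([.031,0,0])
    print('t',round(s['time'],2),'tip in unit',(U.inv().apply(t-O)*1000).round(1),'F unit',U.inv().apply(s['wrist_force']).round(1))
E
python3 - <<'E'
from h import *
where()
plan([(*T(-60,26,150,25),8),(*T(-32,26,56,25),0)])
E
```

```text
t 12.32 tip in unit [-152.8   20.6  211.8] F unit [ 1.5 -0.1  0.2]
0.01 -0.014 -0.027 0.016 0.051 -0.072; 0.012 -0.013 -0.025 0.016 0.051 -0.072; 0.015 -0.013 -0.025 0.016 0.051 -0.072; 0.017 -0.012 -0.024 0.016 0.051 -0.072; 0.019 -0.011 -0.022 0.016 0.051 -0.072
0.021 -0.01 -0.022 0.016 0.051 -0.072; 0.022 -0.009 -0.02 0.016 0.051 -0.072; 0.025 -0.007 -0.018 0.016 0.051 -0.072; 0.065 0 0.009 0.001 0 0.001; 0.064 0 0.01 0.001 0 0.001
0.065 0 0.009 0.001 0 0.001; 0 0 0 0 0 0; 0 0 0 0 0 0; 0 0 0 0 0 0; 0 0 0 0 0 0
end [0.5544 0.1397 0.0279] in unit [-18.8  26.2  27.9] [-0.842  0.049  0.536  0.032]
```

Request:
send_rows --plan "0.01 -0.014 -0.027 0.016 0.051 -0.072; 0.012 -0.013 -0.025 0.016 0.051 -0.072; 0.015 -0.013 -0.025 0.016 0.051 -0.072; 0.017 -0.012 -0.024 0.016 0.051 -0.072; 0.019 -0.011 -0.022 0.016 0.051 -0.072"

```text
time: 12.73
position: [0.487, 0.1368, 0.1494]
tcp_rot: [0.789, -0.122, -0.6, 0.041]
wrist_force: [1.5, -0.4, -0.3]
width: 0.0001
```

Request:
send_rows --plan "0.021 -0.01 -0.022 0.016 0.051 -0.072; 0.022 -0.009 -0.02 0.016 0.051 -0.072; 0.025 -0.007 -0.018 0.016 0.051 -0.072; 0 0 0 0 0 0; 0 0 0 0 0 0"

```text
time: 13.15
position: [0.5253, 0.1375, 0.1261]
tcp_rot: [0.841, -0.052, -0.538, -0.031]
wrist_force: [0.6, 0.2, 0.7]
width: 0.0002
```

```bash
python3 - <<'E'
from h import *
where();print((monitor.read_state()['tcp_rot']).round(3),tool(25,-1).as_quat().round(3))
plan([(*T(-32,26,56,25),4)])
E
```

```text
t 13.15 tip in unit [-60.4  20.8 154.3] F unit [0.5 0.3 0.7]
[ 0.841 -0.052 -0.538 -0.031] [ 0.842 -0.049 -0.536 -0.031]
0.051 -0.003 0.008 -0.001 0.001 -0.001; 0.05 -0.003 0.007 -0.001 0.001 -0.001; 0.051 -0.003 0.008 -0.001 0.001 -0.001; 0.05 -0.003 0.008 -0.001 0.001 -0.001; 0 0 0 0 0 0
end [0.5543 0.1397 0.028 ] in unit [-18.9  26.2  28. ] [ 0.842 -0.05  -0.536 -0.031]
```

Request:
send_rows --plan "0.051 -0.003 0.008 -0.001 0.001 -0.001; 0.05 -0.003 0.007 -0.001 0.001 -0.001; 0.051 -0.003 0.008 -0.001 0.001 -0.001; 0.05 -0.003 0.008 -0.001 0.001 -0.001; 0 0 0 0 0 0"

```text
time: 13.57
position: [0.5661, 0.1399, 0.0532]
tcp_rot: [0.826, -0.043, -0.561, -0.031]
wrist_force: [-1.8, -0.3, -0.4]
width: 0.0004
```

```bash
python3 - <<'E'
from h import *
where();plan([(*T(-32,26,49,25),4)])
plan([(*T(-32,26,42,25),5)],T(-32,26,48,25))
E
```

```text
t 13.57 tip in unit [-18.6  27.6  82. ] F unit [-1.8 -0.5 -0.4]
0.013 0.001 0.011 0.002 0.014 0.001; 0.013 0.001 0.012 0.002 0.014 0.001; 0.012 0.001 0.012 0.002 0.014 0.001; 0.012 0.001 0.012 0.002 0.014 0.001; 0 0 0 0 0 0
end [0.554  0.1393 0.021 ] in unit [-19.1  25.8  21. ] [ 0.842 -0.048 -0.536 -0.032]
0.002 0 0.001 0 0 0; 0.002 0 0.001 0 0 0; 0.003 0 0.001 0 0 0; 0.002 0 0.001 0 0 0; 0.002 0 0.001 0 0 0
end [0.5543 0.1395 0.0139] in unit [-18.8  26.   13.9] [ 0.842 -0.049 -0.536 -0.031]
```

```bash
python3 - <<'E'
from h import *
where();s=monitor.read_state();print(s['joints'].round(3),s['joint_vel'].round(3),s['moment'].round(2),R.from_quat(s['tcp_rot']).apply([1,0,0]).round(3))
E
```

```text
t 13.57 tip in unit [-18.6  27.6  82. ] F unit [-1.8 -0.5 -0.4]
[ 0.287  0.493  2.202 -0.982  0.169  2.915] [ 0.014 -0.054  0.018  0.007  0.018  0.004] [ 0.06  0.33 -0.02] [ 0.367 -0.038 -0.93 ]
```

The 25° tilt runs the wrist into its singularity (j5 near its lower limit, j6 at its range), so the tool stalled above the well. I'll back out upwards and use about 12°.

```bash
python3 - <<'E'
from h import *
plan([(*T(-45,26,135,12),10)])
E
```

```text
-0.012 0 0.002 0.001 -0.016 0; -0.012 0.001 0.002 0.001 -0.016 0; -0.012 0 0.003 0.001 -0.016 0; -0.011 0 0.002 0.001 -0.016 0; -0.012 0 0.003 0.001 -0.016 0
-0.012 0.001 0.003 0.001 -0.016 0; -0.011 0 0.003 0.001 -0.016 0; -0.012 0 0.004 0.001 -0.016 0; -0.011 0.001 0.003 0.001 -0.016 0; -0.012 0 0.004 0.001 -0.016 0
end [0.5348 0.1417 0.1048] in unit [-38.4  26.  104.8] [ 0.776 -0.044 -0.628 -0.038]
```

Request:
send_rows --plan "-0.006 0 0.008 0 0 0; -0.012 0.001 0.002 0.001 -0.016 0; -0.012 0 0.003 0.001 -0.016 0; -0.012 0 0.002 0.001 -0.016 0; -0.012 0 0.003 0.001 -0.016 0"

```text
time: 13.98
position: [0.5477, 0.143, 0.0786]
tcp_rot: [0.808, -0.041, -0.587, -0.035]
wrist_force: [0.2, -1.0, -0.3]
width: 0.0003
```

Request:
send_rows --plan "-0.012 0.001 0.003 0.001 -0.016 0; -0.012 0 0.003 0.001 -0.016 0; -0.012 0 0.004 0.001 -0.016 0; -0.012 0.001 0.003 0.001 -0.016 0; -0.012 0 0.004 0.001 -0.032 0"

```text
time: 14.4
position: [0.5301, 0.144, 0.1051]
tcp_rot: [0.777, -0.041, -0.627, -0.039]
wrist_force: [0.7, -0.2, -0.3]
width: 0.0001
```

```bash
python3 - <<'E'
from h import *
where();s=monitor.read_state();print(s['joints'].round(3),R.from_quat(s['tcp_rot']).apply([1,0,0]).round(3))
plan([(*T(-45,26,110,12),2),(*T(-40,26,58,12),3)])
E
```

```text
t 14.4 tip in unit [-49.9  27.4 135.4] F unit [ 0.7 -0.1 -0.3]
[ 0.26   0.383  2.102 -0.153  0.461  2.074] [ 0.21  -0.014 -0.978]
0.026 0.002 0.001 0.001 -0.001 0.005; 0.026 0.002 0 0.001 -0.001 0.005; 0.035 0 0.004 0 0 0; 0.034 0 0.004 0 0 0; 0.035 0 0.004 0 0 0
end [0.5398 0.1411 0.0275] in unit [-33.4  25.9  27.5] [ 0.776 -0.045 -0.628 -0.036]
```

```bash
python3 - <<'E'
from h import *
from scipy.optimize import least_squares,fsolve
D=[([-1.35361675,.480758,1.596801],[.16941385,-.62712522,.19924738],[0,0,-1]),([.23,.23,2.09],[.41912892,.12870986,.16966933],[0,0,-1]),
([.287,.493,2.202],[.5661,.1399,.0532],[.367,-.038,-.93]),([.26,.383,2.102],[.5301,.144,.1051],[.21,-.014,-.978])]
def wc(v,j1,j2,j3):
    L1,L2,a,h,d,o=v;r_=a+L1*np.sin(j2)+L2*np.sin(j2+j3)
    # o: forearm angle offset is zero by j5 sum
    return np.array([r_*np.cos(j1),r_*np.sin(j1),h+L1*np.cos(j2)+L2*np.cos(j2+j3)])
f=lambda v:np.concatenate([wc(v,*j)-(np.array(p)-v[4]*np.array(x)) for j,p,x in D])
s=least_squares(f,[.5,.5,0,.3,.2,0]);v=s.x;print(v.round(3),np.abs(s.fun).max())
for tilt in(0,4,7,10,12,15):
  for xt in(-46,-42,-38):
    P,q=T(xt,26,39,tilt);x=q.apply([1,0,0])
    j=fsolve(lambda j:wc(v,*j)-(P-v[4]*x),[.25,.45,2.2])
    fd=np.array([np.sin(j[1]+j[2])*np.cos(j[0]),np.sin(j[1]+j[2])*np.sin(j[0]),np.cos(j[1]+j[2])])
    print(tilt,xt,j.round(3),'j5',np.arccos(fd@x).round(3))
E
```

```text
[0.672 0.362 0.025 0.004 0.235 0.   ] 0.028910333889093864
0 -46 [0.264 0.572 2.119] j5 0.451
0 -42 [0.261 0.575 2.109] j5 0.457
0 -38 [0.259 0.578 2.1  ] j5 0.464
4 -46 [0.274 0.563 2.152] j5 0.362
4 -42 [0.271 0.566 2.143] j5 0.369
4 -38 [0.268 0.569 2.134] j5 0.375
7 -46 [0.282 0.558 2.178] j5 0.297
7 -42 [0.279 0.56  2.169] j5 0.303
7 -38 [0.276 0.563 2.16 ] j5 0.309
10 -46 [0.29  0.553 2.204] j5 0.233
10 -42 [0.287 0.556 2.195] j5 0.239
10 -38 [0.284 0.559 2.186] j5 0.245
12 -46 [0.295 0.551 2.222] j5 0.194
12 -42 [0.292 0.554 2.213] j5 0.2
12 -38 [0.289 0.556 2.204] j5 0.206
15 -46 [0.304 0.55  2.249] j5 0.148
15 -42 [0.3   0.552 2.24 ] j5 0.152
15 -38 [0.297 0.554 2.23 ] j5 0.156
```

```bash
python3 - <<'E'
from h import *
plan([(*T(-48,26,100,8),3),(*T(-42,26,52,8),7)])
E
```

```text
0.023 0.001 0.005 0.001 -0.023 0.003; 0.024 0.002 0.005 0.001 -0.023 0.003; 0.023 0.001 0.004 0.001 -0.023 0.003; 0.014 0 0 0 0 0; 0.014 0 0 0 0 0
0.014 0 0.001 0 0 0; 0.013 0 0 0 0 0; 0.014 0 0 0 0 0; 0.014 0 0 0 0 0; 0.014 0 0.001 0 0 0
end [0.5353 0.1417 0.0212] in unit [-37.9  26.   21.2] [ 0.753 -0.044 -0.655 -0.039]
```

Request:
send_rows --plan "0.023 0.001 0.005 0.001 -0.023 0.003; 0.024 0.002 0.005 0.001 -0.023 0.003; 0.023 0.001 0.004 0.001 -0.023 0.003; 0.014 0 0 0 0 0; 0.014 0 0 0 0 0"

```text
time: 14.82
position: [0.5333, 0.1414, 0.0545]
tcp_rot: [0.754, -0.044, -0.654, -0.039]
wrist_force: [0.4, 0.4, 0.3]
width: 0.0001
```

```bash
python3 - <<'E'
from h import *
where();s=monitor.read_state();print(s['joints'].round(3),R.from_quat(s['tcp_rot']).apply([1,0,0]).round(3))
plan([(*T(-42,26,52,8),5)])
E
```

```text
t 14.82 tip in unit [-44.3  25.4  85.2] F unit [0.4 0.5 0.3]
[ 0.24   0.492  2.071 -0.114  0.448  2.029] [ 0.141 -0.016 -0.99 ]
0.013 0 0.001 0 -0.001 0; 0.014 0 0.001 0 -0.001 0; 0.013 -0.001 0.001 0 -0.001 0; 0.013 0 0.001 0 -0.001 0; 0.013 0 0.001 0 -0.001 0
end [0.5355 0.1416 0.0215] in unit [-37.8  25.9  21.5] [ 0.753 -0.044 -0.656 -0.039]
```

Request:
send_rows --plan "0.013 0 0.001 0 0 0; 0.014 0 0.001 0 0 0; 0.013 0 0.001 0 0 0; 0.013 0 0.001 0 0 0; 0.008 0 0 0 0 0"

```text
time: 15.23
position: [0.5351, 0.1399, 0.0227]
tcp_rot: [0.754, -0.045, -0.654, -0.038]
wrist_force: [0.2, -0.6, -0.3]
width: 0.0003
```

```bash
python3 - <<'E'
from h import *
where();s=monitor.read_state();print(s['joints'].round(3))
E
```

```text
t 15.23 tip in unit [-42.3  24.2  53.4] F unit [ 0.3 -0.6 -0.3]
[ 0.238  0.55   2.083 -0.136  0.379  2.05 ]
```

Request:
send_rows --plan "0.004 -0.003 0 0 0 0; 0.004 0 0 0 0 0; 0.004 0 0 0 0 0; 0 0 0 0 0 0; 0 0 0 0 0 0"

```text
time: 15.65
position: [0.5366, 0.1413, 0.0176]
tcp_rot: [0.754, -0.045, -0.654, -0.038]
wrist_force: [0.9, 0.3, 0.4]
width: -0.0001
```

Request:
send_rows --plan "0.002 0 0 0 0 0; 0.002 0 0 0 0 0; 0.002 0 0 0 0 0; 0 0 0 0 0 0; 0 0 0 0 0 0"

```text
time: 16.07
position: [0.5369, 0.1413, 0.0146]
tcp_rot: [0.754, -0.045, -0.654, -0.038]
wrist_force: [-1.0, -0.9, 0.2]
width: 0.0001
```

Request:
send_rows --plan "0.002 0 0 0 0 0; 0.002 0 0 0 0 0; 0 0 0 0 0 0; 0 0 0 0 0 0; 0 0 0 0 0 0"

```text
time: 16.48
position: [0.5372, 0.1413, 0.0126]
tcp_rot: [0.754, -0.045, -0.654, -0.038]
wrist_force: [-0.8, -0.5, 2.1]
width: -0.0001
```

```bash
python3 - <<'E'
from h import *
where()
E
```

```text
t 16.48 tip in unit [-40.4  25.8  43.3] F unit [-0.7 -0.6  2.1]
```

Request:
send_rows --plan "0.002 0 0 0 0 0; 0.002 0 0 0 0 0; 0.002 0 0 0 0 0; 0 0 0 0 0 0; 0 0 0 0 0 0"

```text
time: 16.9
position: [0.5375, 0.1412, 0.0096]
tcp_rot: [0.754, -0.045, -0.654, -0.038]
wrist_force: [-2.6, -0.6, 3.1]
width: -0.0001
```

Request:
send_rows --plan "0.002 0 0 0 0 0; 0.002 0 0 0 0 0; 0 0 0 0 0 0; 0 0 0 0 0 0; 0 0 0 0 0 0"

```text
time: 17.32
position: [0.5378, 0.1411, 0.0077]
tcp_rot: [0.754, -0.045, -0.654, -0.038]
wrist_force: [-3.5, 0.7, 6.8]
width: -0.0001
```

Request:
send_rows --plan "0.002 0 0 0 0 0; 0.001 0 0 0 0 0; 0 0 0 0 0 0; 0 0 0 0 0 0; 0 0 0 0 0 0"

```text
time: 17.73
position: [0.538, 0.1411, 0.007]
tcp_rot: [0.754, -0.045, -0.654, -0.038]
wrist_force: [-10.3, 0.8, 27.8]
width: -0.0002
```

```bash
python3 - <<'E'
from h import *
where()
plan([(*T(-43,26,60,8),2),(*T(-50,24,150,8),0),(*T(-20,0,175,0),3),(*T(30,0,165,0),3),(*T(28,0,108,0),2)])
E
```

```text
t 17.73 tip in unit [-39.7  25.8  37.7] F unit [-10.3  -0.4  27.8]
-0.023 0 0 -0.001 -0.001 -0.001; -0.022 -0.001 0 -0.001 -0.001 -0.001; -0.06 0.001 -0.004 0 0 0; -0.06 0.002 -0.003 0 0 0; -0.06 0.001 -0.004 0 0 0
-0.014 0.016 -0.019 0 -0.045 0; -0.015 0.016 -0.019 0 -0.045 0; -0.016 0.016 -0.017 0 -0.045 0; 0.007 0 -0.033 0 0 0; 0.006 0 -0.034 0 0 0
0.007 0 -0.033 0 0 0; 0.057 0 0.002 0 0.001 0; 0.057 0.001 0.001 0 0.001 0; 0 0 0 0 0 0; 0 0 0 0 0 0
end [0.598  0.108  0.0771] in unit [28.2 -0.2 77.1] [ 0.706 -0.041 -0.706 -0.041]
```

Request:
send_rows --plan "-0.023 0 0 0 0 0; -0.022 0 0 0 0 0; -0.06 0.001 -0.004 0 0 0; -0.06 0.002 -0.003 0 0 0; -0.06 0.001 -0.004 0 0 0"

```text
time: 18.15
position: [0.527, 0.1405, 0.1197]
tcp_rot: [0.754, -0.045, -0.654, -0.038]
wrist_force: [0.6, 1.0, -0.3]
width: 0.0002
```

Request:
send_rows --plan "-0.014 0.016 -0.019 0 -0.045 0; -0.015 0.016 -0.019 0 -0.045 0; -0.016 0.016 -0.017 0 -0.045 0; 0 0 0 0 0 0; 0 0 0 0 0 0"

```text
time: 18.57
position: [0.5509, 0.1133, 0.1439]
tcp_rot: [0.707, -0.043, -0.705, -0.042]
wrist_force: [-1.6, 0.6, -1.3]
width: -0.0002
```

```bash
python3 - <<'E'
from h import *
where()
t=cams.snapshot("top")
hsv=cv2.cvtColor(t,cv2.COLOR_RGB2HSV)[170:260,205:305];print('blue',cv2.inRange(hsv,(100,120,60),(130,255,255)).sum()/255)
s=cv2.cvtColor(cams.snapshot("scene"),cv2.COLOR_RGB2HSV)[225:300,330:430];m=cv2.inRange(s,(100,120,60),(130,255,255));print('scene blue',m.sum()/255,cv2.boundingRect(m))
m=cv2.inRange(cv2.cvtColor(cv2.imread("pics/s6.png"),cv2.COLOR_BGR2HSV)[225:300,330:430],(100,120,60),(130,255,255));print('ref open',m.sum()/255,cv2.boundingRect(m))
plan([(*T(30,0,165,0),3),(*T(28,0,108,0),2)])
E
```

```text
t 18.57 tip in unit [-19.2  -0.4 174.9] F unit [-1.6  0.4 -1.3]
blue 38.0
scene blue 827.0 (29, 13, 46, 30)
ref open 823.0 (29, 13, 46, 30)
0.006 0 -0.034 -0.001 0 0; 0.006 0 -0.034 -0.001 0 0; 0.006 -0.001 -0.034 -0.001 0 0; 0.057 0 0.002 0 0 -0.001; 0.057 0 0.002 0 0 -0.001
end [0.5977 0.1084 0.077 ] in unit [27.8  0.2 77. ] [ 0.706 -0.04  -0.706 -0.041]
```

The cover is still fully open in the scene view. Next I go behind it and compute the closing arc.

Request:
send_rows --plan "0.006 0 -0.034 0 0 0; 0.006 0 -0.034 0 0 0; 0.006 0 -0.034 0 0 0; 0.057 0 0.002 0 0 0; 0.057 0 0.002 0 0 0"

```text
time: 19.08
position: [0.5994, 0.1085, 0.0774]
tcp_rot: [0.707, -0.042, -0.705, -0.041]
wrist_force: [0.8, 0.2, -1.5]
width: 0.0003
```

```bash
python3 - <<'E'
from h import *
where()
w=[]
for th,rho in zip(np.linspace(1.2,.05,24),np.linspace(48,59,24)):
    x=5-rho*np.cos(th)+3*np.sin(th);z=57.5+rho*np.sin(th)+3*np.cos(th);w.append((*T(x+11,0,z,0),1))
plan([(*T(8,0,104,0),3),*w])
E
```

```text
t 19.08 tip in unit [ 29.5   0.4 108.4] F unit [ 0.8  0.3 -1.5]
0.003 0 0.014 0 -0.001 0; 0.003 0.001 0.015 0 -0.001 0; 0.003 0 0.014 0 -0.001 0; 0.001 0 0.013 -0.001 0 -0.001; 0.001 0 0.005 0 0 0
0.001 0 0.005 0 0 0; 0.001 0 0.005 0 0 0; 0.001 0 0.005 0 0 0; 0.002 0 0.005 0 0 0; 0.002 0 0.005 0 0 0
0.003 0 0.004 0 0 0; 0.002 0 0.005 0 0 0; 0.003 0 0.005 0 0 0; 0.003 0 0.004 0 0 0; 0.003 0 0.004 0 0 0
0.004 0 0.005 0 0 0; 0.004 0 0.004 0 0 0; 0.004 0 0.003 0 0 0; 0.004 0 0.004 0 0 0; 0.005 0 0.003 0 0 0
0.004 0 0.004 0 0 0; 0.005 0 0.003 0 0 0; 0.006 0 0.002 0 0 0; 0.005 0 0.003 0 0 0; 0.005 0 0.002 0 0 0
0.006 0 0.002 0 0 0; 0.006 0 0.002 0 0 0; 0 0 0 0 0 0; 0 0 0 0 0 0; 0 0 0 0 0 0
end [0.5274 0.1165 0.0323] in unit [-42.9  -0.   32.3] [ 0.706 -0.041 -0.706 -0.041]
```

Request:
send_rows --plan "0.003 0 0.014 0 0 0; 0.003 0.001 0.015 0 0 0; 0.003 0 0.014 0 0 0; 0.001 0 0.013 0 0 0; 0.001 0 0.005 0 0 0"

```text
time: 19.5
position: [0.5675, 0.1114, 0.0733]
tcp_rot: [0.707, -0.042, -0.705, -0.041]
wrist_force: [1.6, 0.1, 0.5]
width: -0.0
```

Request:
send_rows --plan "0.001 0 0.005 0 0 0; 0.001 0 0.005 0 0 0; 0.001 0 0.005 0 0 0; 0.002 0 0.005 0 0 0; 0.002 0 0.005 0 0 0"

```text
time: 19.92
position: [0.5558, 0.1125, 0.0685]
tcp_rot: [0.706, -0.042, -0.706, -0.041]
wrist_force: [1.7, -0.5, -0.9]
width: 0.0002
```

Request:
send_rows --plan "0.003 0 0.004 0 0 0; 0.002 0 0.005 0 0 0; 0.003 0 0.005 0 0 0; 0.003 0 0.004 0 0 0; 0.003 0 0.004 0 0 0"

```text
time: 20.33
position: [0.5446, 0.1137, 0.0612]
tcp_rot: [0.706, -0.042, -0.706, -0.041]
wrist_force: [1.4, -0.8, 0.1]
width: -0.0003
```

```bash
python3 - <<'E'
from h import *
where()
E
```

```text
t 20.33 tip in unit [-25.5  -0.7  92.2] F unit [ 1.5 -0.6  0.1]
```

Contact is light and the spring force is small, as expected. I'll continue the arc.

Request:
send_rows --plan "0.004 0 0.005 0 0 0; 0.004 0 0.004 0 0 0; 0.004 0 0.003 0 0 0; 0.004 0 0.004 0 0 0; 0.005 0 0.003 0 0 0"

```text
time: 20.75
position: [0.5353, 0.1148, 0.0507]
tcp_rot: [0.706, -0.042, -0.706, -0.041]
wrist_force: [1.2, 0.2, 0.2]
width: 0.0001
```

Request:
send_rows --plan "0.004 0 0.004 0 0 0; 0.005 0 0.003 0 0 0; 0.006 0 0.002 0 0 0; 0.005 0 0.003 0 0 0; 0.005 0 0.002 0 0 0"

```text
time: 21.17
position: [0.5283, 0.1156, 0.0381]
tcp_rot: [0.706, -0.042, -0.706, -0.041]
wrist_force: [1.2, 0.0, 2.0]
width: 0.0002
```

```bash
python3 - <<'E'
from h import *
where()
im=cams.snapshot("scene")[:,:,::-1]
cv2.imwrite("pics/d8.png",cv2.resize(im[200:310,325:435],(440,440),interpolation=cv2.INTER_CUBIC))
E
```

```text
t 21.17 tip in unit [-41.9  -0.7  69.1] F unit [1.2 0.1 2. ]
```

View pics/d8.png

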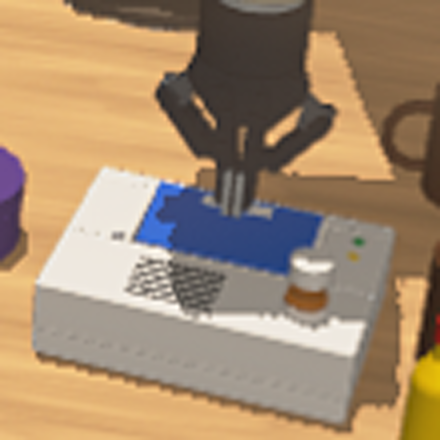

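The cover is nearly shut with the tip on its bar. Now I press to the stop.

Request:
send_rows --plan "0.006 0 0.003 0 0 0; 0.005 0 0.003 0 0 0; 0.004 0 0.002 0 0 0; 0.003 0 0 0 0 0; 0.002 0 0 0 0 0"

```text
time: 21.63
position: [0.524, 0.1161, 0.0281]
tcp_rot: [-0.706, 0.042, 0.706, 0.041]
wrist_force: [-1.2, -0.1, 2.8]
width: -0.0001
```

Request:
send_rows --plan "0.002 0 0 0 0 0; 0.002 0 0 0 0 0; 0 0 0 0 0 0; 0 0 0 0 0 0; 0 0 0 0 0 0"

```text
time: 22.05
position: [0.5241, 0.116, 0.0263]
tcp_rot: [-0.706, 0.042, 0.706, 0.041]
wrist_force: [-3.1, 0.2, 3.9]
width: 0.0002
```

Request:
send_rows --plan "0.002 0 0 0 0 0; 0.001 0 0 0 0 0; 0 0 0 0 0 0; 0 0 0 0 0 0; 0 0 0 0 0 0"

```text
time: 22.47
position: [0.5242, 0.1161, 0.0259]
tcp_rot: [0.706, -0.042, -0.706, -0.041]
wrist_force: [-9.7, 0.1, 27.1]
width: -0.0002
```

Stop reached, with the same height and force as the opening press. Releasing.

Request:
send_rows --plan "-0.03 0 0 0 0 0; -0.08 0 0 0 0 0; -0.08 0 0.02 0 0 0; -0.06 0 0.05 0 0 0; 0 0 0.06 0 0 0"

```text
time: 22.88
position: [0.4639, 0.1246, 0.1549]
tcp_rot: [0.709, -0.042, -0.702, -0.042]
wrist_force: [0.5, 1.3, -0.1]
width: 0.0
```

Request:
send_rows --plan "0 0.06 0 0 0 0; 0 0.06 0 0 0 0; 0 0.06 0 0 0 0; 0 0.06 0 0 0 0; 0 0.06 0 0 0 0"

```text
time: 23.3
position: [0.4422, -0.0263, 0.1502]
tcp_rot: [0.706, -0.042, -0.705, -0.041]
wrist_force: [0.6, -0.3, -0.2]
width: -0.0003
```

Request:
send_rows --plan "0 0 0 0 0 0; 0 0 0 0 0 0; 0 0 0 0 0 0; 0 0 0 0 0 0; 0 0 0 0 0 0"

```text
time: 23.72
position: [0.4423, -0.0243, 0.15]
tcp_rot: [0.706, -0.042, -0.706, -0.041]
wrist_force: [-0.3, 0.7, -0.2]
width: -0.0001
```

```bash
python3 - <<'E'
from h import *
where()
a=cams.snapshot("scene")[:,:,::-1];b=cams.snapshot("top")[:,:,::-1]
a=cv2.resize(a[200:320,280:480],(400,240),interpolation=cv2.INTER_CUBIC);b=b[90:310,140:440]
b=cv2.resize(b,(390,286))
cv2.imwrite("pics/d9.png",np.hstack([cv2.copyMakeBorder(a,0,46,0,0,0),b]))
E
```

```text
t 23.72 tip in unit [-111.1 -149.6  181. ] F unit [-0.3  0.7 -0.2]
```

View pics/d9.png

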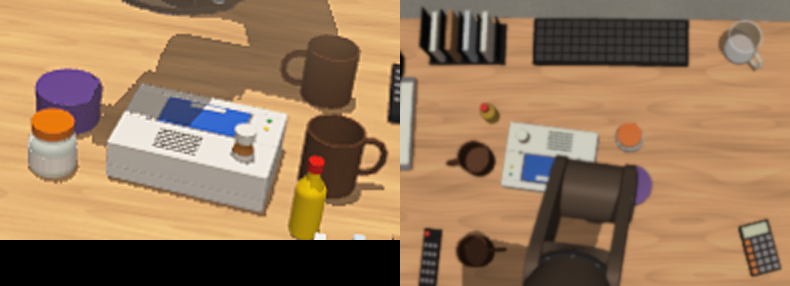

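The cover is flat and latched 1.2 s after release. The pill tub, mugs, jar, tin and bottle stand where they were, and the arm is clear.

```bash
python3 -c "
from station import job;print(job.finish_job())"
```

```text
the job is handed in; nothing more can be done
None
```

The alert unit is reset, and I handed the job in at about 24 s on the robot's clock.

- **Opening the cover:** I pressed the mark to its stop (26.8 N there) and let go. The picture then showed the cover fully open, with red on the right, so green was on the left.
- **Reset button:** I pressed green about 6 mm to a hard stop (27.8 N there) and released it. The rise was not confirmed by a picture, and neither was the full press; I judged both from the tip height and the wrist force.
- **Closing the cover:** I swung it shut from behind and pressed it to the same stop height (27.1 N). The last picture, over 1 s after release, shows it flat and latched, the nearby things that were in view unmoved, and the arm clear. The purple tin was partly hidden by the arm in the top view.

**What went differently from plan:**
- **Tip position:** the shut fingertips turned out to sit about 31 mm behind the reported TCP along the tool. I found this by approaching gently and checking with a sideways-tilt picture, then corrected for it.
- **First reach to green:** my first try, tilted 25°, ran into the wrist's joint limits and stalled above the well, perhaps lightly touching the open cover (about 2 N). I backed out and used an 8° tilt. The cover still measured fully open after the green press.

The red button was not touched.

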